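# Close up the spice rack with its sliding stop

## Robot

A 6-joint arm with a two-finger parallel gripper is mounted at the origin on a cart in front of the work surface, level with it; the furniture and walls round the work are solid. World frame = base frame: x ahead of the robot, y to its left, z up, the work surface at z = 0. Lengths are in mm, angles in rad, forces in N, time in s.
With the tool pointing down it reaches from about 350 to 925 mm from the base axis. Payload 6.4 kg.
Tool frame: the origin (TCP) lies at the very end of the fingers, on their centre line; the grasp point (between the pads) lies grip_depth behind it (grip_depth is the distance from the TCP to the grasp point, in mm); z points along the fingers, y is the line along which they close (so a half turn about z gives the same grasp; the last joint's range is limited). The gripper opens to 85 mm and grips with 20 to 120 N. Pads are 22 mm wide; open, the fingers measure 114 mm over their backs; the gripper's body (76 mm by 85 mm) begins 54 mm behind the grasp point. The pads swing forward as they close: fully open they stand 13 mm farther back than shut.
Start: joints at [-1.521, 0.245, 1.558, -0, 1.339, -0.174], TCP at [144.263, -633.8, 231.29] pointing down, gripper open.
Joint ranges: [-3.13, 3.13], [-1.02, 2.26], [0.13, 2.54], [-0.95, 4.09], [0.21, 2.88], [-2.74, 2.74]. Speed limits (rad/s): [2.57, 2.57, 3.14, 3.14, 3.14, 3.14].

## Interface

Orientations are given as a rotation vector (axis times angle).
In Python, from bench import state, get_image, finish_job, grip_depth gives the robot as it stands.
- The arm moves only by the tool servo_tool, never from a script. Its argument "motion" is a list of rows, each an object with "claw": the opening, from -1 (shut) to 1 (fully open); "offset": the shift along the tool's x, y, z in mm, a list of three; "rotation": the turn, a rotation vector about the tool's x, y, z in degrees, a list of three. In form: [{"claw": claw, "offset": [tx, ty, tz], "rotation": [wx, wy, wz]}, ...]. A call has 1 to 10 rows; each row is the pose to reach, as a shift and turn from the pose commanded when the call began, along the tool's axes at that moment; what a row does not reach only later rows make up. A row lasts 1/10 s, in which the tool goes at most 50 mm and 8.59 degrees, less where a joint would pass 70% of its speed; a pose out of reach is approached as far as the arm can. A call with a gripper value outside its range is refused whole. The fingers move at their own pace and stop on an object; "squeeze" is the grip in N (left out, the last holds). Time passes only in rows, so rows that repeat a pose let the fingers close. It gives the time, the measured TCP pose, the force, the opening and the grip force at its end, in the units of the state.
- state(): the state, without advancing time (a new reading comes with each control period).
- get_image(name): name is "scene" or "top"; returns a dict with "img" (480x640x3 uint8, red, green, blue), "range_z" (480x640 float32, mm along the optical axis (not along the pixel's ray), 0 where there is no reading), "vertical_fov" (degrees; the focal length in pixels is half the picture's height over the tangent of half this angle, whatever the lens; pixels are square), "cx", "cy" (the principal point, pixels), "pose" (4x4, takes a point from camera to world coordinates). Camera axes: x right, y up, looking along -z (the intrinsics and any distortion apply to the point x, -y, -z); pixel columns grow to the right and rows downward; lengths in mm; the calibration is good to about 2 mm. A picture is of the moment at which its call begins.
- finish_job(): hands the job in; it is judged then, once.
The state is a dict: "clock": time; "joints": joint angles; "qd": joint speeds; "effort": joint torques, N m; "tool_pos": TCP position; "eef_rot": TCP orientation; "force": force on the tool from outside, world axes, zero at the start; "ft_torque": the same for the moment, N m; "opening": finger opening in mm; "grasp_force": force on a finger pad.
Only numpy, scipy, OpenCV 4.12 (cv2) and the standard library are available. Lean on these libraries where they do the work, as an engineer would, in place of code of your own. Each camera call takes 0.05 s, during which the arm holds its last target. There are 200 camera calls.

## Task

Close up the row of spice jars: push the rack's sliding stop by its black tab along the guide bar, towards the jars, until it clicks into the catch marked by the small steel post, and leave it seated there without forcing it on past the catch. Push gently with the fingertips or the outside of the fingers and do not grip the stop; let the stop move the jars in the rack, without touching or lifting them, and leave everything else where it stands.

Things in the scene. Friction and masses are not known exactly. Their poses are not given: they have to be found in the camera images.
- rack: Low wooden spice rack, fixed, on the closed cooker lid, 364 mm long. Origin: centre of its underside; +y runs along it, the way the stop is pushed (roughly to the robot's left), +x to the back. Tray floor 8 mm up, 61 mm wide about x = 0; walls: back 42, front 22 mm high; end plates x -72 to +40 mm, at y = +177 mm 60 mm high, at y = -177 mm 45 mm high.
- bar_mid (a point): Middle of the rack's round steel guide bar: 12 mm thick, along the rack's y, at rack x = -55 mm, 30 mm up. In front of it (smaller x) nothing of the rack stands higher than 26 mm save the stop and its tab.
- stop (a joint): Travel of the sliding stop along the rack's +y, m: 0 to 0.26; the stop's middle lies at rack y = -0.140 + this value. It starts between 0 and 0.035. It slides with about 1 N of friction, 1 to 3 N more while it pushes jars, and stays where it is left.
- stop_tab (a point): Centre of the stop's black push tab: upright plate 50 mm wide (rack x), 10 mm thick (y), 32 to 82 mm above the surface; this point is 57 mm up, at rack x = -107 mm, at the stop's middle in y. Push on its flat -y face. A 6 mm aluminium plate joins it to the stop plate in the tray (12 to 78 mm high) that pushes the jars.
- stop_pin (a point): Tip of the sprung pin under the stop's sleeve, at the stop's middle in y, 11 mm up at rest; it rides over the catch's ridges. The black sleeve, 34 mm long (y), 22 mm wide, 18 to 42 mm high, rides on the bar.
- catch: Steel catch plate, 40 x 44 mm, fixed under the bar, elsewhere along it each time. Origin: underside, below the bar, middle of its groove; axes as the rack's. Cross ridges bound the groove: the near one (y = -6 mm, 9 mm high) takes 8 to 12 N besides drag; past its top the push drops and a spring draws the stop in. The far one (y = +7 mm, 11 mm high) takes about 20 N: do not cross it.
- catch_post (a point): Top of the catch's marker post: steel, 6 mm thick, 26 mm high, 21 mm in front of the bar, at the groove's middle in y. The stop is seated when its tab's middle is level with this post along the rack's y, within 4 mm; the groove leaves 1 mm of play either way.
- spice_1: Glass spice jar, 44 mm wide, 98 mm tall, red cap, loose, 80 to 150 g, one of three standing upright in the rack's tray ahead of the stop, in any order. Origin: centre of its underside.
- spice_2: Glass spice jar, 44 mm wide, 99 mm tall, green cap, loose, 80 to 150 g, one of three standing upright in the rack's tray ahead of the stop, in any order. Origin: centre of its underside.
- spice_4: Glass spice jar, 46 mm wide, 109 mm tall, black and white cap, loose, 80 to 150 g, one of three standing upright in the rack's tray ahead of the stop, in any order. Origin: centre of its underside.
- honey_jar: Honey jar, 55 mm wide, 86 mm tall, standing behind the rack. Loose bystander, leave alone. Origin: centre of its underside.
- spice_3: Spice jar with dark cap, 41 mm wide, 104 mm tall, standing behind the rack: not one of the row. Loose bystander, leave alone. Origin: centre of its underside.
- garlic_1: Garlic bulb, 53 mm, in front of the rack near its far (+y) end. Loose bystander, leave alone. Origin: centre of its underside.
- jar_oregano: Storage jar with black lid, 72 mm wide, 97 mm tall, on the worktop right of the cooker. Loose bystander, leave alone. Origin: centre of its underside.
- teaspoon_1: Teaspoon, 132 mm long, lying right of the cooker. Loose bystander, leave alone. Origin: centre of its underside.
- mug_2: Purple mug, 80 mm wide, 89 mm tall, standing right of the cooker. Loose bystander, leave alone. Origin: centre of its underside.

How it is judged:
By the outcome, as a careful person would: the job done as asked, in the order asked, and still so for the second after the job is handed in, with the robot touching nothing.
It also fails if it takes over 48 s, if anything falls off the work surface, if the arm or the gripper's body presses on something with over 40 N, if the wrist force passes 120 N, or if a joint passes its speed limit or range.

## Working session

There is one attempt and no reset: what is moved stays moved. The work goes in short steps, Python scripts to look and compute and a tool call to move; the robot and the scene stay as the last step left them, time stands still between calls to the robot, and variables do not carry over. Pictures are saved under pics/ and viewed, at most 10 in all, crops included, and the job is handed in when it is done.

Besides the shell and the picture viewer there is one more tool, called after "Request:" as a command line: name --argument value ..., lists and objects as JSON in quotes. servo_tool: Moves the arm, as the interface text tells. Its arguments: {"type":"object","properties":{"motion":{"type":"array","items":{"type":"object","properties":{"claw":{"type":"number"},"offset":{"type":"array","items":{"type":"number"}},"rotation":{"type":"array","items":{"type":"number"}}}}},"squeeze":{"type":"number"}},"required":["motion"]}

```bash
mkdir -p pics; cat > h.py <<'E'
import numpy as np,cv2
from bench import *
from bench import state,get_image
def f(im): return 240/np.tan(np.radians(im['vertical_fov'])/2)
def w(im,u,v,z=None):
    d=im['range_z'][int(v),int(u)] if z is None else z
    k=f(im); p=np.array([(u-im['cx'])/k*d,-(v-im['cy'])/k*d,-d,1]); return (im['pose']@p)[:3]
def cloud(im):
    k=f(im); v,u=np.mgrid[:480,:640]; d=im['range_z']
    P=np.stack([(u-im['cx'])/k*d,-(v-im['cy'])/k*d,-d,np.ones_like(d)],-1)
    return (P@im['pose'].T)[...,:3]
def proj(im,p):
    c=np.linalg.inv(im['pose'])@np.append(p,1); k=f(im); return im['cx']+k*c[0]/-c[2], im['cy']-k*c[1]/-c[2]
E
python3 - <<'E'
from h import *
import pickle
print(state(),grip_depth)
for n in('scene','top'):
    im=get_image(n);pickle.dump(im,open(n+'.pkl','wb'));cv2.imwrite(f'pics/{n}0.png',im['img'][...,::-1]);print(n,{k:v for k,v in im.items() if k not in('img','range_z')})
E
```

```text
{'clock': 0.0, 'joints': array([-1.52108433e+00,  2.45794158e-01,  1.55903131e+00, -4.92877758e-05,
        1.33870519e+00, -1.74084045e-01]), 'qd': array([-1.78470190e-03,  9.89663535e-04,  3.58677428e-04, -1.63126744e-03,
       -9.83914490e-04, -1.96841092e-05]), 'effort': array([ 7.23492594e-04, -4.29502201e+01, -3.26126683e+01, -4.47266552e-05,
        5.43503775e-03,  8.59491593e-06]), 'tool_pos': array([ 144.23135311, -633.2138744 ,  230.18376605]), 'eef_rot': array([-3.12001784e+00, -3.50606290e-01, -1.13933357e-04]), 'force': array([0.56674441, 0.23569902, 0.61331136]), 'ft_torque': array([ 0.01348506, -0.00944901, -0.00916467]), 'grasp_force': 0.0, 'opening': 85.43311104031676} 18.700000000000003
scene {'vertical_fov': 50.833802811254515, 'cx': 324.81877532690385, 'cy': 240.66450126008104, 'pose': array([[ 8.32465430e-01,  3.07903185e-01, -4.60648387e-01,
         1.92568835e+02],
       [-5.54076341e-01,  4.61334987e-01, -6.92942594e-01,
        -4.74176119e+02],
       [-8.46013893e-04,  8.32085127e-01,  5.54647298e-01,
         5.76310754e+02],
       [ 0.00000000e+00,  0.00000000e+00,  0.00000000e+00,
         1.00000000e+00]])}
top {'vertical_fov': 53.524071393064716, 'cx': 319.0950121918556, 'cy': 240.4645906636656, 'pose': array([[-1.98233592e-02,  9.83784297e-01, -1.78256812e-01,
         4.65147626e+02],
       [-9.99741752e-01, -2.14860093e-02, -7.40144910e-03,
         1.75725446e+02],
       [-1.11114569e-02,  1.78064056e-01,  9.83956161e-01,
         9.70338252e+02],
       [ 0.00000000e+00,  0.00000000e+00,  0.00000000e+00,
         1.00000000e+00]])}
```

View pics/scene0.png

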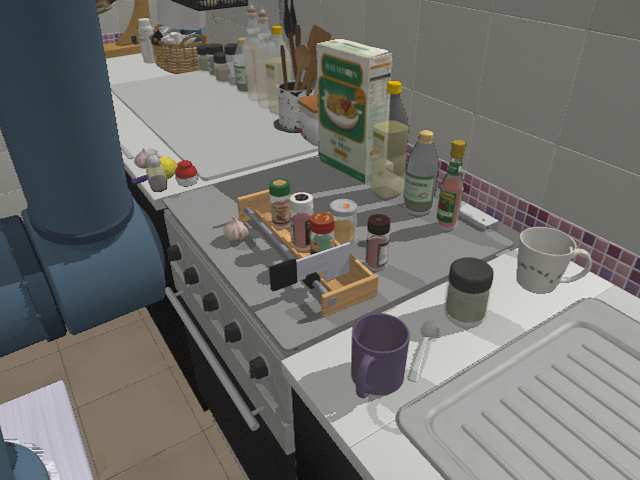

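View pics/top0.png

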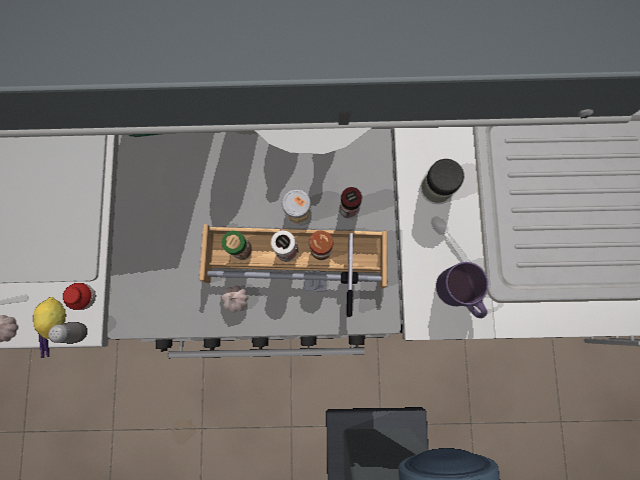

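The top view shows the rack at columns 202–387 and rows 226–285. The tab is near (349,303) and the catch plate near (317,283). I'll zoom in and measure.

```bash
python3 - <<'E'
from h import *
import pickle
im=pickle.load(open('top.pkl','rb')); C=cloud(im)
cv2.imwrite('pics/topz.png',cv2.resize(im['img'][215:325,195:395,::-1],None,fx=4,fy=4,interpolation=cv2.INTER_CUBIC))
for n,(u,v) in dict(lidfront=(270,310),tab=(349,303),tabtop=(350,292),plate=(351,250),sleeve=(349,278),bar1=(215,274),bar2=(375,279),endR=(384,240),endRf=(384,282),endL=(206,235),endLf=(204,277),catch=(317,283)).items(): print(n,w(im,u,v).round(1))
s=pickle.load(open('scene.pkl','rb')); D=cloud(s)
cv2.imwrite('pics/scz.png',cv2.resize(s['img'][180:320,210:400,::-1],None,fx=4,fy=4,interpolation=cv2.INTER_CUBIC))
E
```

```text
lidfront [500.4 285.3  -1.9]
tab [507.4 129.2  79.2]
tabtop [527.6 126.8  79.7]
plate [607.1 122.3  78. ]
sleeve [554.2 127.6  75.7]
bar1 [571.6 389.7  36. ]
bar2 [555.5  74.   31.6]
endR [630.8  54.7  45.4]
endRf [548.3  57.9  42.4]
endL [646.  403.5  58.8]
endLf [564.1 406.6  54.8]
catch [552.3 188.9   6.9]
```

View pics/topz.png

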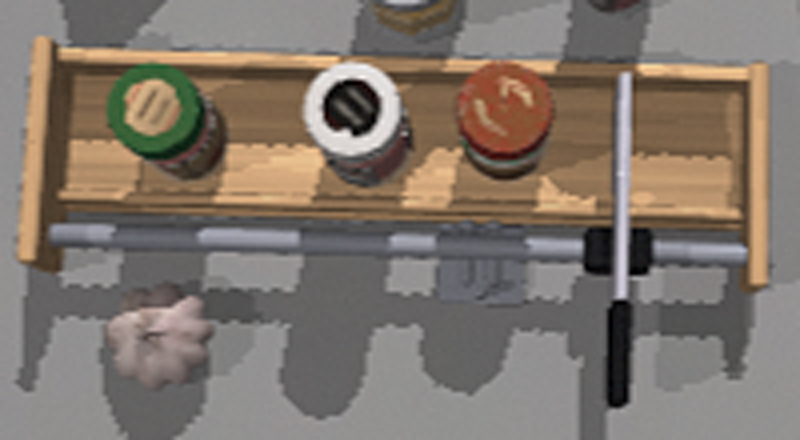

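View pics/scz.png

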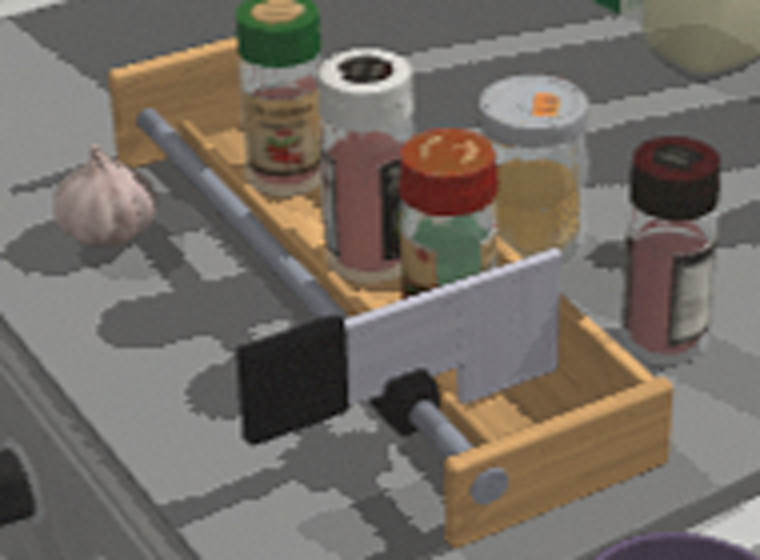

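```bash
python3 - <<'E'
from h import *
import pickle
from scipy.spatial.transform import Rotation as R
im=pickle.load(open('top.pkl','rb')); C=cloud(im)
g=im['img'].astype(int)
def box(u0,u1,v0,v1): return C[v0:v1,u0:u1].reshape(-1,3)
# bar axis: ridge of bar pixels
B=box(208,340,268,285); B=B[(B[:,2]>31)&(B[:,2]<39)]
P=np.polyfit(B[:,1],B[:,0],1); print('bar x= a*y+b',P,len(B),B[:,2].max())
T=box(342,358,284,320); T=T[T[:,2]>70]; print('tab n',len(T),T.min(0).round(1),T.max(0).round(1),T.mean(0).round(1))
K=box(300,332,278,295); n=K[:,2]
L=box(260,300,295,312); print('lid z',np.median(L[:,2]))
Kp=K[(n>14)&(n<27)&(K[:,0]<552)];print('post?',Kp.round(1))
Kc=K[(n>0.5)&(n<8)&(K[:,0]<551)];print('plate',len(Kc),np.percentile(Kc,[2,50,98],axis=0).round(1))
for end,(u0,u1) in dict(R=(376,392),L=(196,215)).items():
    E_=box(u0,u1,226,290);E_=E_[E_[:,2]>(39 if end=='R' else 52)];print(end,E_.min(0).round(1),E_.max(0).round(1),E_.mean(0).round(1))
s=pickle.load(open('scene.pkl','rb'));D=cloud(s)
m=(s['range_z']>0)&(D[...,0]>480)&(D[...,0]<535)&(D[...,1]>90)&(D[...,1]<170)&(D[...,2]>35)&(D[...,2]<90)
Q=D[m];print('tab scene',len(Q),Q.min(0).round(1),Q.max(0).round(1),np.median(Q,0).round(1))
print(R.from_rotvec(state()['eef_rot']).as_matrix().round(3))
E
```

```text
bar x= a*y+b [4.91344807e-02 5.53786080e+02] 721 38.86821922412935
tab n 151 [483.5 122.9  71.9] [543.  133.2  84.9] [511.  127.4  80.2]
lid z -0.6267839271190496
post? [[544.8 194.8  24.6]
 [544.7 192.8  25.2]
 [542.8 194.8  25.5]
 [542.6 192.8  26.8]
 [542.7 190.8  25.6]
 [541.  194.9  23.2]
 [540.8 192.8  25.6]
 [540.8 190.9  25. ]
 [539.7 193.1  14.1]]
plate 177 [[530.1 162.7   0.6]
 [542.2 195.1   4.1]
 [550.6 223.7   7.5]]
R [465.1  47.2  39. ] [649.8 175.7 970.3] [595.3  56.5  51.3]
L [465.1 175.7  52.2] [664.6 414.5 970.3] [608.6 403.4  73.1]
tab scene 686 [482.9 121.1  35. ] [534.9 135.1  82.7] [506.9 125.6  61.1]
[[ 0.975  0.222 -0.   ]
 [ 0.222 -0.975  0.002]
 [ 0.    -0.002 -1.   ]]
```

Measured: rack yaw is about -2.8°, the tab centre is near (508,128), and the post is near (542,193), so about 66 mm of travel. The bar-to-post gap of 21.5 mm and tab top of 80 mm match the specification. Next is the transit.

Request:
servo_tool --motion '[{"claw": -1, "offset": [26, -31, 2], "rotation": [0, 0, -4]}, {"claw": -1, "offset": [57, -69, 4], "rotation": [0, 0, -8]}, {"claw": -1, "offset": [85, -104, 5], "rotation": [0, 0, -12]}, {"claw": -1, "offset": [114, -138, 7], "rotation": [0, 0, -16]}, {"claw": -1, "offset": [142, -173, 9], "rotation": [0, 0, -20]}, {"claw": -1, "offset": [171, -207, 10], "rotation": [0, 0, -25]}, {"claw": -1, "offset": [199, -242, 12], "rotation": [0, 0, -29]}, {"claw": -1, "offset": [228, -277, 14], "rotation": [0, 0, -33]}, {"claw": -1, "offset": [256, -311, 15], "rotation": [0, 0, -37]}, {"claw": -1, "offset": [256, -311, 15], "rotation": [0, 0, -37]}]'

```text
clock: 1.1
tool_pos: [326.0, -269.7, 215.5]
eef_rot: [-2.843, -1.332, -0.001]
force: [0.3, -0.1, -0.0]
opening: 0.0
grasp_force: 0.0
```

```bash
cat >> h.py <<'E'
from scipy.spatial.transform import Rotation as R
e=np.array([.049,.9988,0]); ex=np.array([.9988,-.049,0])
def go(p):
    s=state(); M=R.from_rotvec(s['eef_rot']).as_matrix(); D=np.stack([e,ex,[0,0,-1]],1)
    print('t',s['clock'],'pos',s['tool_pos'].round(1),'F',s['force'].round(1),'offset',(M.T@(np.array(p)-s['tool_pos'])).round(1),'rot',np.degrees((R.from_matrix(M.T@D)).as_rotvec()).round(2),'s',(e@s['tool_pos']).round(1))
E
python3 -c "
from h import *
go([506,87,200])"
```

```text
t 1.1 pos [ 326.  -269.7  215.5] F [ 0.3 -0.1 -0. ] offset [389.2 -89.9  16.1] rot [ -0.04  -0.1  -36.98] s -253.4
```

Request:
servo_tool --motion '[{"claw": -1, "offset": [40, -9, 2], "rotation": [0, 0, -4]}, {"claw": -1, "offset": [80, -18, 4], "rotation": [0, 0, -8]}, {"claw": -1, "offset": [120, -28, 5], "rotation": [0, 0, -12]}, {"claw": -1, "offset": [165, -38, 7], "rotation": [0, 0, -16]}, {"claw": -1, "offset": [210, -48, 9], "rotation": [0, 0, -20]}, {"claw": -1, "offset": [255, -59, 11], "rotation": [0, 0, -25]}, {"claw": -1, "offset": [300, -69, 13], "rotation": [0, 0, -29]}, {"claw": -1, "offset": [345, -80, 15], "rotation": [0, 0, -33]}, {"claw": -1, "offset": [389, -90, 16], "rotation": [0, 0, -37]}, {"claw": -1, "offset": [389, -90, 16], "rotation": [0, 0, -37]}]'

```text
clock: 2.1
tool_pos: [508.3, 84.7, 199.8]
eef_rot: [-2.275, -2.165, -0.0]
force: [-0.7, -0.9, -0.5]
opening: -0.2
grasp_force: 0.0
```

```bash
python3 -c "
from h import *
go([506,87,45])
im=get_image('scene');cv2.imwrite('pics/s1.png',im['img'][...,::-1])"
```

```text
t 2.1 pos [508.3  84.7 199.8] F [-0.7 -0.9 -0.5] offset [  2.1  -2.3 154.8] rot [-0.03 -0.04 -0.05] s 109.5
```

View pics/s1.png

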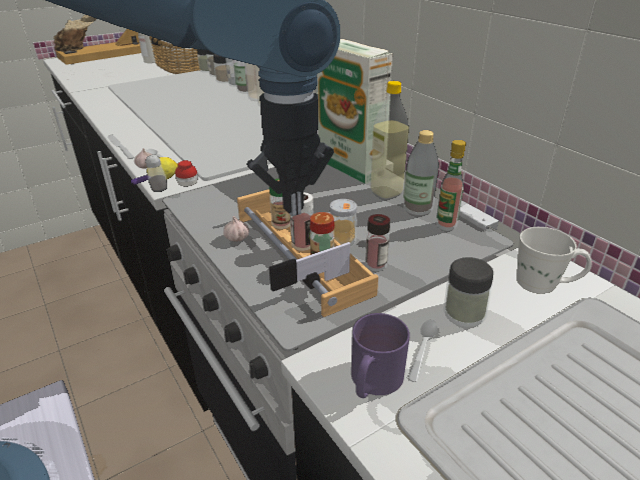

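The shut fingers point down at about (297,205) with a clear drop in front of the rack. Now descending.

Request:
servo_tool --motion '[{"claw": -1, "offset": [0, 0, 30], "rotation": [0, 0, 0]}, {"claw": -1, "offset": [0, 0, 65], "rotation": [0, 0, 0]}, {"claw": -1, "offset": [0, 0, 100], "rotation": [0, 0, 0]}, {"claw": -1, "offset": [0, 0, 130], "rotation": [0, 0, 0]}, {"claw": -1, "offset": [0, 0, 150], "rotation": [0, 0, 0]}, {"claw": -1, "offset": [0, 0, 152], "rotation": [0, 0, 0]}, {"claw": -1, "offset": [0, 0, 152], "rotation": [0, 0, 0]}]'

```text
clock: 2.85
tool_pos: [506.9, 80.5, 48.3]
eef_rot: [-2.284, -2.157, 0.001]
force: [0.9, -0.5, 0.7]
opening: 0.2
grasp_force: 0.0
```

```bash
python3 -c "
from h import *
go([506,87,47])
im=get_image('scene');cv2.imwrite('pics/s2.png',cv2.resize(im['img'][170:320,210:400,::-1],None,fx=4,fy=4))"
```

```text
t 2.85 pos [506.9  80.5  48.3] F [ 0.9 -0.5  0.7] offset [ 6.5 -1.3  1.3] rot [-0.04  0.01 -0.48] s 105.2
```

View pics/s2.png

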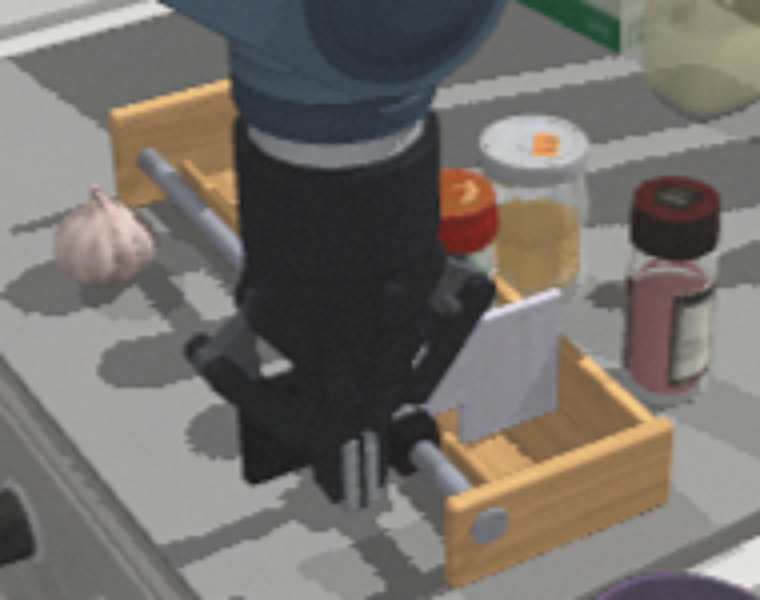

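The fingers stand on the -y side of the tab with a gap. I'll raise slightly so the linkage clears the aluminium plate, then approach.

Request:
servo_tool --motion '[{"claw": -1, "offset": [4, -2, -8], "rotation": [0, 0, 0]}, {"claw": -1, "offset": [8, -3, -8], "rotation": [0, 0, 0]}, {"claw": -1, "offset": [12, -3, -8], "rotation": [0, 0, 0]}, {"claw": -1, "offset": [16, -3, -8], "rotation": [0, 0, 0]}, {"claw": -1, "offset": [20, -3, -8], "rotation": [0, 0, 0]}, {"claw": -1, "offset": [24, -3, -8], "rotation": [0, 0, 0]}, {"claw": -1, "offset": [24, -3, -8], "rotation": [0, 0, 0]}, {"claw": -1, "offset": [24, -3, -8], "rotation": [0, 0, 0]}]'

```text
clock: 3.7
tool_pos: [505.3, 105.8, 56.1]
eef_rot: [-2.282, -2.159, 0.0]
force: [-0.5, 0.6, 0.0]
opening: 0.2
grasp_force: 0.0
```

```bash
python3 -c "
from h import *
go([506,120,56])"
```

```text
t 3.7 pos [505.3 105.8  56.1] F [-0.5  0.6  0. ] offset [14.2 -0.1  0.1] rot [-0.02  0.   -0.35] s 130.4
```

Request:
servo_tool --motion '[{"claw": -1, "offset": [2, 0, 0], "rotation": [0, 0, 0]}, {"claw": -1, "offset": [4, 0, 0], "rotation": [0, 0, 0]}, {"claw": -1, "offset": [6, 0, 0], "rotation": [0, 0, 0]}, {"claw": -1, "offset": [8, 0, 0], "rotation": [0, 0, 0]}, {"claw": -1, "offset": [10, 0, 0], "rotation": [0, 0, 0]}, {"claw": -1, "offset": [12, 0, 0], "rotation": [0, 0, 0]}]'

```text
clock: 4.3
tool_pos: [506.0, 117.8, 56.3]
eef_rot: [2.282, 2.159, -0.0]
force: [0.7, -1.3, 0.3]
opening: -0.1
grasp_force: 0.3
```

```bash
cat >> h.py <<'E'
def tab(name=None):
    s=get_image('scene');t=get_image('top'); D=cloud(s); g=s['img'].astype(int).max(-1)
    sx=D@ex; sy=D@e; x0=508*.9988-128*.049
    m=(abs(sx-x0)<24)&(D[...,2]>40)&(D[...,2]<84)&(sy>100)&(sy<240)
    C=cloud(t); m2=(abs(C@ex-x0)<26)&(C[...,2]>74)&(C[...,2]<86)&(C@e>120)&(C@e<235)&(t['img'].max(-1)<60)
    print('scene s pct',np.percentile(sy[m],[5,50,95]).round(1),'top', m2.sum(), (C@e)[m2].mean().round(1) if m2.any() else None)
    if name: cv2.imwrite(name,cv2.resize(t['img'][215:325,195:395,::-1],None,fx=4,fy=4,interpolation=cv2.INTER_CUBIC))
E
python3 -c "
from h import *
go([506,120,56]);tab()"
```

```text
t 4.3 pos [506.  117.8  56.3] F [ 0.7 -1.3  0.3] offset [ 2.2 -0.2  0.3] rot [-0.    0.01 -0.36] s 142.4
scene s pct [131.8 147.6 157.4] top 0 None
```

Request:
servo_tool --motion '[{"claw": -1, "offset": [3, 0, 0], "rotation": [0, 0, 0]}, {"claw": -1, "offset": [6, 0, 0], "rotation": [0, 0, 0]}, {"claw": -1, "offset": [9, 0, 0], "rotation": [0, 0, 0]}, {"claw": -1, "offset": [12, 0, 0], "rotation": [0, 0, 0]}, {"claw": -1, "offset": [15, 0, 0], "rotation": [0, 0, 0]}, {"claw": -1, "offset": [18, 0, 0], "rotation": [0, 0, 0]}, {"claw": -1, "offset": [21, 0, 0], "rotation": [0, 0, 0]}, {"claw": -1, "offset": [24, 0, 0], "rotation": [0, 0, 0]}, {"claw": -1, "offset": [27, 0, 0], "rotation": [0, 0, 0]}]'

```text
clock: 5.3
tool_pos: [507.5, 144.9, 56.3]
eef_rot: [-2.282, -2.159, 0.0]
force: [-0.7, -2.2, 0.5]
opening: -0.1
grasp_force: 1.0
```

```bash
python3 -c "
from h import *
import pickle
go([506,150,56])
im=get_image('scene');pickle.dump(im,open('s3.pkl','wb'));a=cv2.resize(im['img'][170:320,210:400,::-1],None,fx=3,fy=3)
t=get_image('top');pickle.dump(t,open('t3.pkl','wb'));b=cv2.resize(t['img'][215:325,195:395,::-1],None,fx=3,fy=3)
cv2.imwrite('pics/s3.png',cv2.resize(np.vstack([np.pad(a,((0,0),(0,30),(0,0))),b]),(480,624)) [:600])"
```

```text
t 5.3 pos [507.5 144.9  56.3] F [-0.7 -2.2  0.5] offset [ 5.  -1.8  0.3] rot [-0.01  0.   -0.36] s 169.6
```

View pics/s3.png

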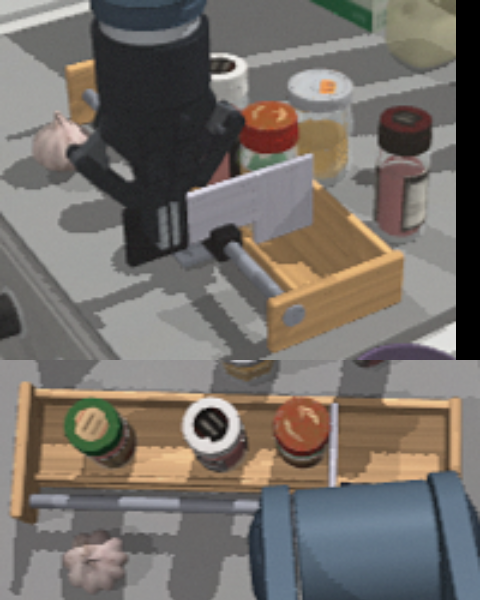

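The plate has moved up to the red jar and the finger is flat on the tab. I'll measure the plate's shift consistently against the first image.

```bash
cat >> h.py <<'E'
def plate(t):
    C=cloud(t); x=C@ex; bx=553.8*.9988+55-.0  # rack x=0 line
    m=(abs(x-bx+5)<22)&(C[...,2]>68)&(C[...,2]<83)&(t['img'].min(-1)>110)&(C@e>130)&(C@e<240)
    g=t['img'].astype(int); m&=(g.max(-1)-g.min(-1)<40)
    P=C[m]; return m.sum(), (P@e).mean().round(2), np.median(P@e).round(2),P[:,2].mean().round(1)
E
python3 -c "
from h import *
import pickle
for n in('top','t3'): print(plate(pickle.load(open(n+'.pkl','rb'))))"
```

```text
(np.int64(70), np.float64(152.71), np.float64(151.89), np.float64(77.0))
(np.int64(71), np.float64(184.62), np.float64(184.25), np.float64(77.1))
```

Request:
servo_tool --motion '[{"claw": -1, "offset": [2, 0, 0], "rotation": [0, 0, 0]}, {"claw": -1, "offset": [4, 0, 0], "rotation": [0, 0, 0]}, {"claw": -1, "offset": [6, 0, 0], "rotation": [0, 0, 0]}, {"claw": -1, "offset": [8, 0, 0], "rotation": [0, 0, 0]}, {"claw": -1, "offset": [10, 0, 0], "rotation": [0, 0, 0]}, {"claw": -1, "offset": [12, 0, 0], "rotation": [0, 0, 0]}, {"claw": -1, "offset": [14, 0, 0], "rotation": [0, 0, 0]}, {"claw": -1, "offset": [16, 0, 0], "rotation": [0, 0, 0]}, {"claw": -1, "offset": [18, 0, 0], "rotation": [0, 0, 0]}]'

```text
clock: 6.3
tool_pos: [508.6, 162.7, 56.3]
eef_rot: [-2.282, -2.159, 0.0]
force: [-0.8, -0.9, -0.4]
opening: 0.0
grasp_force: 0.6
```

Request:
servo_tool --motion '[{"claw": -1, "offset": [1, 0, 0], "rotation": [0, 0, 0]}, {"claw": -1, "offset": [2, 0, 0], "rotation": [0, 0, 0]}, {"claw": -1, "offset": [3, 0, 0], "rotation": [0, 0, 0]}]'

```text
clock: 6.6
tool_pos: [508.7, 165.6, 56.3]
eef_rot: [-2.282, -2.159, 0.0]
force: [-0.3, -1.5, 1.2]
opening: -0.2
grasp_force: 0.6
```

Request:
servo_tool --motion '[{"claw": -1, "offset": [1, 0, 0], "rotation": [0, 0, 0]}, {"claw": -1, "offset": [2, 0, 0], "rotation": [0, 0, 0]}]'

```text
clock: 6.8
tool_pos: [508.8, 167.6, 56.3]
eef_rot: [-2.282, -2.159, 0.0]
force: [-1.0, -1.1, 0.2]
opening: 0.0
grasp_force: 0.6
```

```bash
python3 -c "
from h import *
go([507,170,56]);print(plate(get_image('top')))"
```

```text
t 6.8 pos [508.8 167.6  56.3] F [-1.  -1.1  0.2] offset [ 2.3 -1.9  0.3] rot [-0.01  0.   -0.37] s 192.4
(np.int64(72), np.float64(207.76), np.float64(207.08), np.float64(76.7))
```

Request:
servo_tool --motion '[{"claw": -1, "offset": [0.5, 0, 0], "rotation": [0, 0, 0]}, {"claw": -1, "offset": [1, 0, 0], "rotation": [0, 0, 0]}]'

```text
clock: 7.05
tool_pos: [508.9, 168.6, 56.3]
eef_rot: [-2.282, -2.159, 0.0]
force: [-0.7, -1.0, 1.8]
opening: 0.1
grasp_force: 0.6
```

Request:
servo_tool --motion '[{"claw": -1, "offset": [0.5, 0, 0], "rotation": [0, 0, 0]}, {"claw": -1, "offset": [1, 0, 0], "rotation": [0, 0, 0]}]'

```text
clock: 7.25
tool_pos: [508.9, 169.6, 56.3]
eef_rot: [-2.282, -2.159, 0.0]
force: [-1.2, -1.9, 1.5]
opening: -0.2
grasp_force: 0.9
```

Request:
servo_tool --motion '[{"claw": -1, "offset": [0.5, 0, 0], "rotation": [0, 0, 0]}, {"claw": -1, "offset": [1, 0, 0], "rotation": [0, 0, 0]}]'

```text
clock: 7.45
tool_pos: [509.0, 170.2, 56.3]
eef_rot: [2.282, 2.159, -0.001]
force: [-1.4, -4.0, 1.6]
opening: -0.1
grasp_force: 2.2
```

Request:
servo_tool --motion '[{"claw": -1, "offset": [0.5, 0, 0], "rotation": [0, 0, 0]}, {"claw": -1, "offset": [1, 0, 0], "rotation": [0, 0, 0]}]'

```text
clock: 7.65
tool_pos: [509.0, 170.7, 56.3]
eef_rot: [2.281, 2.159, -0.003]
force: [-2.3, -8.3, 2.6]
opening: 0.2
grasp_force: 4.0
```

Request:
servo_tool --motion '[{"claw": -1, "offset": [0.5, 0, 0], "rotation": [0, 0, 0]}, {"claw": -1, "offset": [1, 0, 0], "rotation": [0, 0, 0]}]'

```text
clock: 7.85
tool_pos: [509.0, 171.1, 56.3]
eef_rot: [2.28, 2.159, -0.005]
force: [-2.1, -11.7, 4.0]
opening: 0.0
grasp_force: 5.4
```

Request:
servo_tool --motion '[{"claw": -1, "offset": [0.5, 0, 0], "rotation": [0, 0, 0]}, {"claw": -1, "offset": [0.5, 0, 0], "rotation": [0, 0, 0]}]'

```text
clock: 8.05
tool_pos: [509.0, 171.2, 56.4]
eef_rot: [2.28, 2.159, -0.006]
force: [-2.8, -11.5, 3.7]
opening: 0.1
grasp_force: 5.7
```

Request:
servo_tool --motion '[{"claw": -1, "offset": [0.5, 0, 0], "rotation": [0, 0, 0]}, {"claw": -1, "offset": [0.5, 0, 0], "rotation": [0, 0, 0]}]'

```text
clock: 8.25
tool_pos: [509.0, 171.5, 56.3]
eef_rot: [2.28, 2.158, -0.006]
force: [-3.7, -11.9, 3.9]
opening: 0.1
grasp_force: 6.2
```

```bash
python3 -c "
from h import *
go([507,170,56]);print(plate(get_image('top')))"
```

```text
t 8.25 pos [509.  171.5  56.3] F [ -3.7 -11.9   3.9] offset [-1.6 -1.9  0.4] rot [-0.06  0.25 -0.32] s 196.2
(np.int64(70), np.float64(211.19), np.float64(210.81), np.float64(76.6))
```

Request:
servo_tool --motion '[{"claw": -1, "offset": [0.5, 0, 0], "rotation": [0, 0, 0]}, {"claw": -1, "offset": [0.5, 0, 0], "rotation": [0, 0, 0]}]'

```text
clock: 8.5
tool_pos: [509.0, 171.6, 56.4]
eef_rot: [2.279, 2.158, -0.007]
force: [-2.4, -14.4, 4.8]
opening: 0.3
grasp_force: 7.1
```

Request:
servo_tool --motion '[{"claw": -1, "offset": [0.5, 0, 0], "rotation": [0, 0, 0]}, {"claw": -1, "offset": [0.5, 0, 0], "rotation": [0, 0, 0]}]'

```text
clock: 8.7
tool_pos: [509.1, 172.5, 56.4]
eef_rot: [2.28, 2.158, -0.006]
force: [-1.7, -10.6, 3.1]
opening: -0.0
grasp_force: 5.7
```

Request:
servo_tool --motion '[{"claw": -1, "offset": [0.5, 0, 0], "rotation": [0, 0, 0]}, {"claw": -1, "offset": [0.5, 0, 0], "rotation": [0, 0, 0]}]'

```text
clock: 8.9
tool_pos: [509.1, 173.8, 56.4]
eef_rot: [2.281, 2.158, -0.004]
force: [-2.8, -7.3, 4.3]
opening: -0.1
grasp_force: 3.9
```

Request:
servo_tool --motion '[{"claw": -1, "offset": [0.5, 0, 0], "rotation": [0, 0, 0]}, {"claw": -1, "offset": [0.5, 0, 0], "rotation": [0, 0, 0]}]'

```text
clock: 9.1
tool_pos: [509.2, 174.8, 56.3]
eef_rot: [2.282, 2.159, -0.002]
force: [-1.6, -5.4, 2.0]
opening: 0.2
grasp_force: 2.6
```

```bash
python3 -c "
from h import *
go([507,170,56]);print(plate(get_image('top')))"
```

```text
t 9.1 pos [509.2 174.8  56.3] F [-1.6 -5.4  2. ] offset [-4.9 -1.9  0.4] rot [-0.03  0.08 -0.36] s 199.5
(np.int64(66), np.float64(214.08), np.float64(214.19), np.float64(76.9))
```

Request:
servo_tool --motion '[{"claw": -1, "offset": [0.5, 0, 0], "rotation": [0, 0, 0]}, {"claw": -1, "offset": [0.5, 0, 0], "rotation": [0, 0, 0]}]'

```text
clock: 9.35
tool_pos: [509.2, 175.6, 56.4]
eef_rot: [2.282, 2.159, -0.001]
force: [-1.9, -3.8, 1.9]
opening: 0.1
grasp_force: 2.2
```

Request:
servo_tool --motion '[{"claw": -1, "offset": [0.5, 0, 0], "rotation": [0, 0, 0]}, {"claw": -1, "offset": [0.5, 0, 0], "rotation": [0, 0, 0]}]'

```text
clock: 9.55
tool_pos: [509.3, 176.5, 56.3]
eef_rot: [-2.282, -2.159, 0.0]
force: [-1.8, -3.5, 2.8]
opening: 0.0
grasp_force: 1.7
```

```bash
python3 -c "
from h import *
go([507,170,56]);print(plate(get_image('top')))"
```

```text
t 9.55 pos [509.3 176.5  56.3] F [-1.8 -3.5  2.8] offset [-6.6 -1.9  0.3] rot [-0.01  0.   -0.38] s 201.2
(np.int64(67), np.float64(215.77), np.float64(215.96), np.float64(76.9))
```

Request:
servo_tool --motion '[{"claw": -1, "offset": [0.5, 0, 0], "rotation": [0, 0, 0]}, {"claw": -1, "offset": [0.5, 0, 0], "rotation": [0, 0, 0]}]'

```text
clock: 9.8
tool_pos: [509.4, 177.4, 56.3]
eef_rot: [-2.282, -2.159, -0.001]
force: [-0.3, -0.8, 0.9]
opening: 0.2
grasp_force: 0.7
```

Request:
servo_tool --motion '[{"claw": -1, "offset": [0.5, 0, 0], "rotation": [0, 0, 0]}, {"claw": -1, "offset": [0.5, 0, 0], "rotation": [0, 0, 0]}]'

```text
clock: 10.0
tool_pos: [509.5, 177.9, 56.2]
eef_rot: [-2.282, -2.159, -0.001]
force: [-0.2, -0.6, -0.1]
opening: -0.2
grasp_force: 0.2
```

Request:
servo_tool --motion '[{"claw": -1, "offset": [0.5, 0, 0], "rotation": [0, 0, 0]}, {"claw": -1, "offset": [0.5, 0, 0], "rotation": [0, 0, 0]}]'

```text
clock: 10.2
tool_pos: [509.5, 178.3, 56.2]
eef_rot: [-2.282, -2.159, -0.001]
force: [-0.7, 0.0, -1.2]
opening: 0.2
grasp_force: 0.1
```

```bash
python3 -c "
from h import *
go([507,170,56]);print(plate(get_image('top')))"
```

```text
t 10.2 pos [509.5 178.3  56.2] F [-0.7  0.  -1.2] offset [-8.4 -2.   0.2] rot [ 0.01 -0.03 -0.37] s 203.1
(np.int64(68), np.float64(217.63), np.float64(217.83), np.float64(76.8))
```

Request:
servo_tool --motion '[{"claw": -1, "offset": [0.5, 0, 0], "rotation": [0, 0, 0]}, {"claw": -1, "offset": [1, 0, 0], "rotation": [0, 0, 0]}]'

```text
clock: 10.45
tool_pos: [509.5, 179.0, 56.2]
eef_rot: [2.282, 2.159, -0.0]
force: [0.7, -1.4, 0.1]
opening: -0.0
grasp_force: 0.7
```

```bash
python3 -c "
from h import *
go([507,170,56]);print(plate(get_image('top')))"
```

```text
t 10.45 pos [509.5 179.   56.2] F [ 0.7 -1.4  0.1] offset [-9.1 -2.   0.2] rot [ 0.    0.01 -0.37] s 203.8
(np.int64(70), np.float64(218.42), np.float64(218.38), np.float64(77.3))
```

The stop was drawn in and the finger has only light contact, with the tab at s≈219 against the post at 219.4. Backing off, then lifting.

Request:
servo_tool --motion '[{"claw": -1, "offset": [-3, 0, 0], "rotation": [0, 0, 0]}, {"claw": -1, "offset": [-8, 0, 0], "rotation": [0, 0, 0]}, {"claw": -1, "offset": [-15, 0, 0], "rotation": [0, 0, 0]}, {"claw": -1, "offset": [-25, 0, 0], "rotation": [0, 0, 0]}, {"claw": -1, "offset": [-30, 0, -20], "rotation": [0, 0, 0]}, {"claw": -1, "offset": [-30, 0, -60], "rotation": [0, 0, 0]}, {"claw": -1, "offset": [-30, 0, -105], "rotation": [0, 0, 0]}, {"claw": -1, "offset": [-30, 0, -150], "rotation": [0, 0, 0]}]'

```text
clock: 11.3
tool_pos: [507.3, 148.3, 207.6]
eef_rot: [-2.283, -2.158, 0.001]
force: [0.5, 0.6, 0.7]
opening: -0.3
grasp_force: 0.0
```

Request:
servo_tool --motion '[{"claw": -1, "offset": [-45, 0, 0], "rotation": [0, 0, 0]}, {"claw": -1, "offset": [-90, -10, 0], "rotation": [0, 0, 0]}, {"claw": -1, "offset": [-135, -20, 0], "rotation": [0, 0, 0]}, {"claw": -1, "offset": [-180, -40, 0], "rotation": [0, 0, 0]}, {"claw": -1, "offset": [-225, -60, 0], "rotation": [0, 0, 0]}, {"claw": -1, "offset": [-270, -80, 0], "rotation": [0, 0, 0]}, {"claw": -1, "offset": [-310, -90, 0], "rotation": [0, 0, 0]}, {"claw": -1, "offset": [-310, -90, 0], "rotation": [0, 0, 0]}, {"claw": -1, "offset": [-310, -90, 0], "rotation": [0, 0, 0]}]'

```text
clock: 12.2
tool_pos: [400.2, -156.4, 206.3]
eef_rot: [-2.285, -2.156, -0.001]
force: [-0.2, -0.8, -0.2]
opening: 0.2
grasp_force: 0.0
```

```bash
python3 -c "
from h import *
go([507,170,56]);t=get_image('top');print(plate(t));C=cloud(t)
T=C[275:330,290:340].reshape(-1,3);T=T[(T[:,2]>74)&(T[:,0]<540)];print('tab',len(T),T.mean(0).round(1),(T@e).mean())
s=get_image('scene')
b=np.vstack([cv2.resize(t['img'][190:325,190:400],(600,386)),cv2.resize(s['img'][170:320,210:400],(600,474))[:214*1]])
cv2.imwrite('pics/end.png',cv2.resize(np.hstack([cv2.resize(t['img'][190:325,190:400],(420,270)),cv2.resize(s['img'][170:320,210:400],(342,270))]),None,fx=1,fy=1)[...,::-1])"
```

```text
t 12.2 pos [ 400.2 -156.4  206.3] F [-0.2 -0.8 -0.2] offset [332.   87.5 150.4] rot [ 0.01 -0.02 -0.54] s -136.6
(np.int64(69), np.float64(218.41), np.float64(218.42), np.float64(76.9))
tab 155 [510.3 192.6 120.3] 217.33684469320823
```

View pics/end.png

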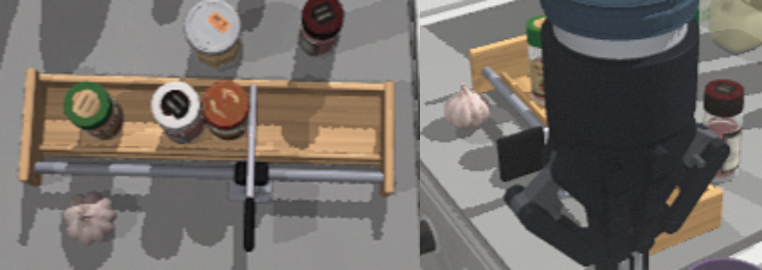

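The stop sits over the catch plate (zoomed columns 235–270), the jars are upright, the bystanders are unmoved and the arm is clear. Handing in.

```bash
python3 -c "
from bench import finish_job
print(finish_job())"
```

```text
the job is handed in; nothing more can be done
None
```

The stop is seated in the catch: the push force peaked near 14 N at the near ridge, then fell to zero. Its plate measures about 1 mm from the marker post, the jars are upright and the arm is clear. I handed the job in at about 12 s.

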